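# Wipe the copper chips off the printing stone

## Robot

A 6-joint arm with a two-finger parallel gripper is mounted at the origin on the work surface. World frame = base frame: x ahead of the robot, y to its left, z up, the work surface at z = 0. Lengths are in m, angles in rad, forces in N, time in s.
With the tool pointing down it reaches from about 0.375 to 0.9 m from the base axis. Payload 3.1 kg.
Tool frame: the origin (TCP) lies midway between the tips of the shut fingers; the grasp point (between the pads) lies 19 mm behind it (grip_depth is the distance from the TCP to the grasp point, in m); y points along the fingers, z is the direction in which the jaws open and shut, and the axes are right-handed (so a half turn about y gives the same grasp; the last joint's range is limited). The gripper opens to 85 mm and grips with 20 to 120 N. Pads are 22 mm wide; open, the fingers measure 114 mm over their backs; the gripper's body (76 mm by 85 mm) begins 54 mm behind the grasp point. The pads swing forward as they close: fully open they stand 13 mm farther back than shut.
Start: joints at [1.071, 0.527, 1.433, -0, 1.181, -0.178], TCP at [0.197, 0.593, 0.203] pointing down, gripper open.
Joint ranges: [-3.08, 3.08], [-0.75, 2.2], [0.22, 2.44], [-1.43, 4.57], [0, 2.65], [-2.85, 2.85]. Speed limits (rad/s): [2.79, 2.79, 3.14, 3.14, 3.14, 3.14].

## Interface

Orientations are given as a unit quaternion [x, y, z, w].
In Python, from station import sense, snapshot, camera_model, sign_off, grip_depth gives the robot as it stands.
- The arm moves only by the tool play_rows, never from a script. Its argument "deltas" is a list of rows, each a list of 6 numbers: the shift along the tool's x, y, z in m, then the turn, a rotation vector about the tool's x, y, z in rad. A call has 1 to 12 rows; each row is the pose to reach, as a shift and turn from the pose commanded when the call began, along the tool's axes at that moment; what a row does not reach only later rows make up. A row lasts 1/10 s, in which the tool goes at most 50 mm and 8.59 degrees, less where a joint would pass 70% of its speed; a pose out of reach is approached as far as the arm can. A call with a gripper value outside its range is refused whole. "gripper" is the finger opening in m, from 0 to 0.0854, set as the call begins (left out, the last holds). The fingers move at their own pace and stop on an object; "force" is the grip in N (left out, the last holds). Time passes only in rows, so rows that repeat a pose let the fingers close. It gives the time, the measured TCP pose, the force and the opening at its end, in the units of the state.
- sense(): the state, without advancing time (a new reading comes with each control period).
- snapshot(name): name is "scene" or "top"; returns the picture (400x640x3 uint8, red, green, blue); there is no depth.
- camera_model(name): a dict with "fx", "fy", "cx", "cy" (pixels), "camera_from_world" (4x4, takes a point from world to camera coordinates). Camera axes: x right, y up, looking along -z (the intrinsics and any distortion apply to the point x, -y, -z); pixel columns grow to the right and rows downward; lengths in m; the calibration is good to about 2 mm. A picture is of the moment at which its call begins. camera_model takes no time and is no camera call.
- sign_off(): hands the job in, once; it reports no verdict.
The state is a dict: "t": time; "q": joint angles; "qd": joint speeds; "tau": joint torques, N m; "tcp_pos": TCP position; "tool_rot": TCP orientation; "force": force on the tool from outside, world axes, zero at the start; "ft_torque": the same for the moment, N m; "finger_gap": opening from 0.0 (shut) to 1.0 (fully open).
Only numpy, scipy, OpenCV 4.12 (cv2) and the standard library are available. Lean on these libraries where they do the work, as an engineer would, in place of code of your own. Each camera call takes 0.05 s, during which the arm holds its last target.

## Task

Two copper chips are left lying on the grey stone slab. Pick up the wooden scraper block and wipe both chips off the slab into the metal catch tray at its side, touching the chips only with the scraper. Then stand the scraper upright on the countertop again, clear of slab and tray, and let go of it.

Things in the scene. Friction and masses are not known exactly. Their poses are not given: they have to be found in the camera images.
- scraper_center (a point): Centre of the loose wooden scraper block, 42.5 mm above its underside. It stands on the counter left or right of slab and tray (an ink roller on the other side). Foot 150 (own x) x 30 (y) x 30 mm high, dark rubber underside; on its middle a grip 70 (x) x 24 (y) mm, from 30 to 85 mm above the underside: grasp it from above across the 24 mm, some 20 mm above this point. z up. 0.2 kg.
- chip_a_center (a point): Centre of a loose copper chip about 30 x 22 mm and 12 mm thick (no point of it further than 20 mm from this point), lying flat on top of the stone slab. Mass about 30 g.
- chip_b_center (a point): Centre of the second, equal copper chip, lying on the slab nearer the tray. Measured along the slab's own x the two chips are at most 90 mm apart, so one stroke of the scraper can take both.
- plate: Grey stone slab, fixed: 200 (own x) x 260 (own y) x 36 mm high, flat bare top. Origin: centre of its underside, on the counter (world z = 0); z up; turned up to 15 degrees. An aluminium catch tray adjoins its -y side (y -130 to -240, x -100 to 100 mm): floor 4 mm, walls 4 mm thick, 28 mm high, none on the slab's side. A 200 mm flask, tin and spoon stand beyond, over 0.75 m from the robot.
Things that resemble listed ones, but are neither listed nor needed, are in the scene too. Leave any black look-alike of the part that bears chip_b_center alone. Leave any red or yellow look-alike of the part that bears scraper_center alone.

How it is judged:
On the way, in this order (a step that is already met when the one before it is completed fails the run):
1. the gripper holds the scraper down at the slab's top (its underside less than 12 mm above it) (contact force between the fingers and scraper above 1 N and height (world z) of scraper_center between 0.06 and 0.0905 m and x of scraper_center in the frame of plate between -0.12 and 0.12 m and y of scraper_center in the frame of plate between -0.14 and 0.14 m), for 0.1 s.
2. both chips lie in the catch tray while the gripper still holds the scraper (contact force between the fingers and scraper above 1 N and x of chip_a_center in the frame of plate between -0.1 and 0.1 m and y of chip_a_center in the frame of plate between -0.24 and -0.13 m and height (world z) of each of chip_a_center, chip_b_center below 0.03 m and x of chip_b_center in the frame of plate between -0.1 and 0.1 m and y of chip_b_center in the frame of plate between -0.24 and -0.13 m), for 0.1 s.
At the end, for the whole second after the job is handed in: Both chips at rest in the tray (centres within its outline, under 30 mm above the countertop); the scraper released, at rest and within 10 degrees of upright on the countertop, its centre under 55 mm high and outside the outline of slab and tray (x of chip_a_center in the frame of plate between -0.1 and 0.1 m and y of chip_a_center in the frame of plate between -0.24 and -0.13 m and height (world z) of each of chip_a_center, chip_b_center below 0.03 m and x of chip_b_center in the frame of plate between -0.1 and 0.1 m and y of chip_b_center in the frame of plate between -0.24 and -0.13 m and linear speed of each of chip_a, chip_b, scraper below 0.02 m/s and angle between scraper_center's own z axis and vertical below 0.17 rad and height (world z) of scraper_center below 0.055 m and not (x of scraper_center in the frame of plate between -0.1 and 0.1 m and y of scraper_center in the frame of plate between -0.24 and 0.13 m) and contact force between the fingers and scraper below 0.1 N); the robot touches nothing.
It fails at once if the gripper or arm touches a chip (contact force between any of the fingers, the arm and chip_a above 0.3 N or contact force between any of the fingers, the arm and chip_b above 0.3 N).
It also fails if it takes over 54 s, if anything falls off the work surface, if the arm or the gripper's body presses on something with over 40 N, if the wrist force passes 120 N, or if a joint passes its speed limit or range.

## Working session

There is one attempt and no reset: what is moved stays moved. The work goes in short steps, Python scripts to look and compute and a tool call to move; the robot and the scene stay as the last step left them, time stands still between calls to the robot, and variables do not carry over. Pictures are saved under pics/ and viewed, and the job is handed in when it is done.

Besides the shell and the picture viewer there is one more tool, called as name([rows], argument=value, ...), one row to a line, values as JSON. play_rows: Moves the arm, as the interface text tells. Its arguments: {"type":"object","properties":{"deltas":{"type":"array"},"gripper":{"type":"number"},"force":{"type":"number"}},"required":["deltas"]}

```bash
mkdir -p pics; python3 - <<'E'
from station import *
import cv2,numpy as np
for n in("scene","top"):
    cv2.imwrite(f"pics/{n}0.png",snapshot(n)[:,:,::-1]); 
    m=camera_model(n);print(n,{k:(np.round(v,4).tolist()) for k,v in m.items()})
s=sense();print(s,grip_depth)
E
```

```text
scene {'fx': 417.5646, 'fy': 417.5646, 'cx': 314.6186, 'cy': 197.217, 'camera_from_world': [[-0.1387, 0.9902, 0.0155, 0.1493], [-0.6484, -0.1026, 0.7543, 0.2976], [0.7485, 0.0946, 0.6563, -1.4241], [0.0, 0.0, 0.0, 1.0]]}
top {'fx': 486.5896, 'fy': 486.5896, 'cx': 322.8833, 'cy': 196.7251, 'camera_from_world': [[-0.0265, -0.9996, -0.0058, -0.0769], [0.9879, -0.027, 0.153, -0.53], [-0.1531, -0.0017, 0.9882, -1.2188], [0.0, 0.0, 0.0, 1.0]]}
{'t': 0.1, 'q': array([ 1.07149931e+00,  5.28399256e-01,  1.43380110e+00, -3.74130208e-05,
        1.18140585e+00, -1.78477362e-01]), 'qd': array([-0.00044919, -0.00141486, -0.00286135,  0.00045884,  0.00101985,
       -0.00071521]), 'tau': array([-3.33977559e-04, -4.43301415e+01, -1.78584892e+01, -2.81104340e-04,
        3.90248839e-03,  1.50605979e-05]), 'tcp_pos': array([0.19671056, 0.59248065, 0.20230696]), 'tool_rot': array([ 0.6987048 , -0.11316116,  0.11271091, -0.69735385]), 'force': array([-0.23408164,  0.46731155,  0.30474202]), 'ft_torque': array([ 0.01118496, -0.01068456,  0.00663441]), 'finger_gap': 1.000716393795093} 0.0187
```

View pics/scene0.png

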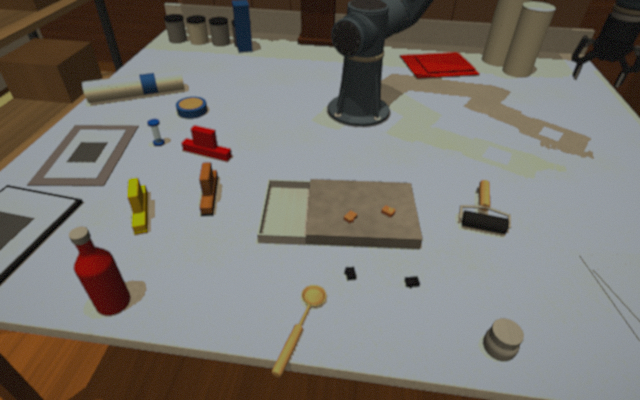

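View pics/top0.png

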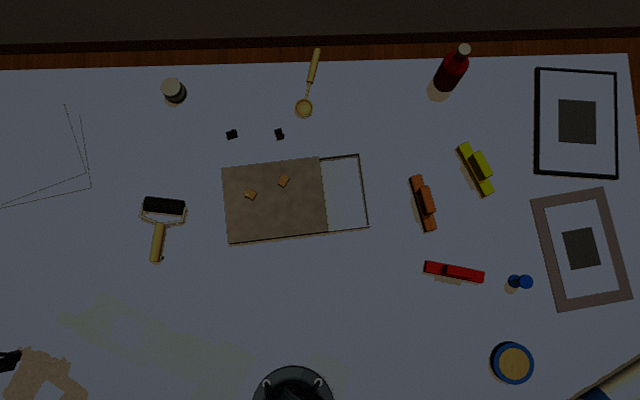

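The top view shows the slab at about (275,200) with the tray to its right at (345,192). The chips are at (250,194) and (284,181), with black look-alikes at (231,134) and (279,134). There are three scraper-like blocks: brown wood at (423,203), yellow at (475,169) and red at (454,272). The brown wooden one fits. I'll confirm it in enlarged crops.

```bash
python3 - <<'E'
import cv2,numpy as np
a=cv2.imread("pics/top0.png");s=cv2.imread("pics/scene0.png")
def sv(im,x0,y0,x1,y1,f,n):
    c=cv2.resize(im[y0:y1,x0:x1],None,fx=f,fy=f,interpolation=cv2.INTER_CUBIC)
    c=np.clip(255*(c/255.)**0.6,0,255).astype(np.uint8); cv2.imwrite(n,c)
sv(a,215,145,375,255,5,"pics/c1.png"); sv(a,395,165,455,240,8,"pics/c2.png"); sv(s,185,150,235,225,8,"pics/c3.png")
E
```

```text
(no output)
```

View pics/c1.png

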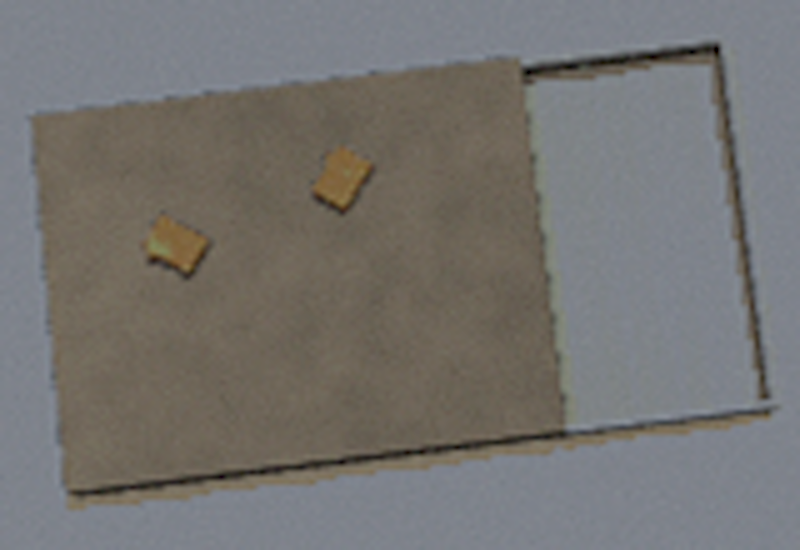

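View pics/c2.png

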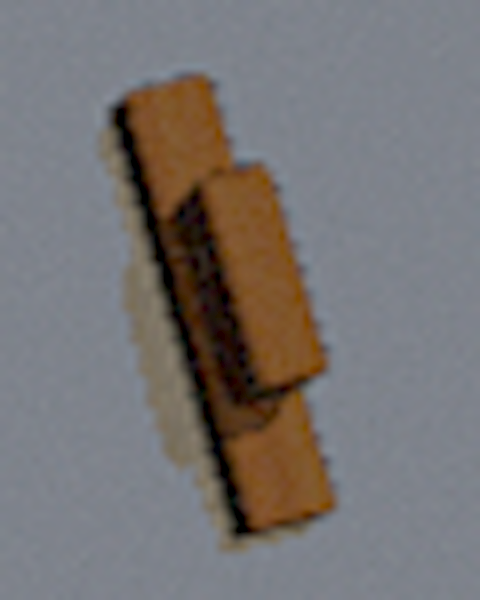

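View pics/c3.png

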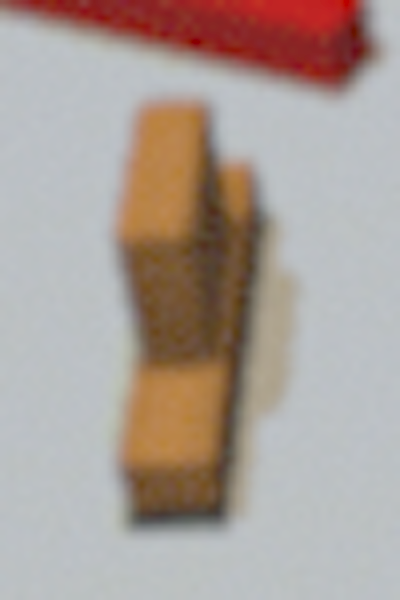

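```bash
cat > h.py <<'E'
from station import *
import numpy as np, cv2
from scipy.spatial.transform import Rotation as R
def px2w(n,u,v,z):
    m=camera_model(n);T=np.array(m["camera_from_world"])
    d=np.array([(u-m["cx"])/m["fx"],-(v-m["cy"])/m["fy"],-1.])
    Rm=T[:3,:3];c=-Rm.T@T[:3,3];w=Rm.T@d
    return c+w*(z-c[2])/w[2]
def crop(n,pts,x0,y0,f,z): return np.array([px2w(n,(x+.5)/f-.5+x0,(y+.5)/f-.5+y0,z) for x,y in pts])
E
python3 - <<'E'
from h import *
np.set_printoptions(precision=4,suppress=True)
P=crop("top",[(33,117),(520,58),(565,432),(68,492)],215,145,5,.036)
print("slab",P[:,:2]);print(np.linalg.norm(np.roll(P,-1,0)-P,axis=1))
ctr=P.mean(0)[:2]
ym=(P[0]+P[3]-P[1]-P[2])[:2];xm=(P[2]+P[3]-P[0]-P[1])[:2]
# +y away from tray; x=y rotated -90
print("yaw y",np.arctan2(*ym[::-1])-np.pi/2,"edge2",np.arctan2(*xm[::-1]))
th=np.arctan2(*ym[::-1])-np.pi/2
c,s=np.cos(th),np.sin(th);M=np.array([[c,-s],[s,c]])
print("ctr",ctr,np.degrees(th))
C=crop("top",[(179,246),(343,179)],215,145,5,.048)
for p in C: print("chip",p,"plate",M.T@(p[:2]-ctr))
T=crop("top",[(718,45),(770,400)],215,145,5,.028)
for p in T: print("traycorner",M.T@(p[:2]-ctr))
G=crop("top",[(203,178),(262,165),(327,370),(262,398)],395,165,8,.085)
F=crop("top",[(123,100),(208,73),(335,508),(245,530)],395,165,8,.03)
for Q in(G,F):
    print(Q[:,:2],Q.mean(0),np.linalg.norm(np.roll(Q,-1,0)-Q,axis=1))
    v=Q[0]+Q[1]-Q[2]-Q[3];print("ang",np.degrees(np.arctan2(v[1],v[0])))
G=crop("scene",[(140,102),(208,102),(198,243),(122,240)],185,150,8,.085)
print("scene",G.mean(0),np.linalg.norm(np.roll(G,-1,0)-G,axis=1)); v=G[0]+G[1]-G[2]-G[3];print(np.degrees(np.arctan2(v[1],v[0])))
s=sense();print(R.from_quat(s["tool_rot"]).as_matrix())
E
```

```text
slab [[ 0.612   0.1736]
 [ 0.6366 -0.0827]
 [ 0.439  -0.1009]
 [ 0.4151  0.1546]]
[0.2576 0.1984 0.2566 0.1978]
yaw y 0.09452535128966177 edge2 -3.047543220671968
ctr [0.5257 0.0361] 5.415903685889113
chip [0.5393 0.0954 0.048 ] plate [0.0192 0.0577]
chip [0.5721 0.0103 0.048 ] plate [ 0.0438 -0.0301]
traycorner [ 0.0954 -0.2339]
traycorner [-0.095  -0.2358]
[[ 0.5393 -0.3345]
 [ 0.5429 -0.3532]
 [ 0.4779 -0.3695]
 [ 0.4697 -0.3488]] [ 0.5074 -0.3515  0.085 ] [0.019  0.0671 0.0222 0.0711]
ang 12.808590493550708
[[ 0.5753 -0.3208]
 [ 0.5836 -0.3492]
 [ 0.4396 -0.3819]
 [ 0.4332 -0.3525]] [ 0.5079 -0.3511  0.03  ] [0.0295 0.1477 0.0301 0.1456]
ang 12.689230863487014
scene [ 0.5139 -0.3485  0.085 ] [0.0211 0.071  0.0227 0.0693]
-164.3077424226281
[[ 0.949  -0.0009  0.3153]
 [-0.3153 -0.0018  0.949 ]
 [-0.0003 -1.     -0.002 ]]
```

Crops confirm it. The brown block has an orange-brown wood finish and a dark rubber underside, and its measured foot is 148x30 mm, while the others are plain yellow and red. The slab measures 257x198 mm, the chips are at plate (0.019, 0.058) and (0.044, -0.030), and the scraper is at (0.508, -0.351), turned 12.7°.

```bash
cat >> h.py <<'E'
np.set_printoptions(precision=4,suppress=True)
TH=0.0945;CT=np.array([.5257,.0361])
def p2w(x,y):
    c,s=np.cos(TH),np.sin(TH);return CT+np.array([c*x-s*y,s*x+c*y])
def w2p(x,y):
    c,s=np.cos(TH),np.sin(TH);return np.array([[c,s],[-s,c]])@(np.array([x,y])-CT)
def deltas(wps):
    # wps: (x,y,z, yaw of tool z deg), tool down
    s=sense();R0=R.from_quat(s["tool_rot"])
    print("t",round(s["t"],2),"now",s["tcp_pos"],"yawz",np.degrees(np.arctan2(*R0.as_matrix()[1::-1,2])),"gap",s["finger_gap"],"F",s["force"])
    for x,y,z,w in wps:
        w=np.radians(w);zz=np.array([np.cos(w),np.sin(w),0]);yy=np.array([0,0,-1.]);xx=np.cross(yy,zz)
        Rt=R.from_matrix(np.c_[xx,yy,zz])
        print([round(float(v),4) for v in np.r_[R0.inv().apply(np.array([x,y,z])-s["tcp_pos"]),(R0.inv()*Rt).as_rotvec()]])
E
python3 -c "
from h import *
deltas([(.42,.42,.2,30),(.52,.16,.2,-20),(.52,-.12,.2,-77.3),(.509,-.351,.18,-77.3)])"
```

```text
t 0.1 now [0.1967 0.5925 0.2023] yawz 71.61922210546352 gap 1.000716393795093 F [-0.2341  0.4673  0.3047]
[0.2663, 0.0024, -0.0933, 0.002, 0.7264, 0.0004]
[0.4432, 0.0028, -0.3085, 0.0018, 1.5991, 0.0013]
[0.5315, 0.0033, -0.5742, 0.0011, 2.5991, 0.0025]
[0.5939, 0.0237, -0.7968, 0.0011, 2.5991, 0.0025]
```

play_rows([
  [0.266,0.002,-0.093,0.002,0.726,0],
  [0.266,0.002,-0.093,0.002,0.726,0],
  [0.266,0.002,-0.093,0.002,0.726,0],
  [0.266,0.002,-0.093,0.002,0.726,0],
  [0.266,0.002,-0.093,0.002,0.726,0],
  [0.266,0.002,-0.093,0.002,0.726,0],
  [0.443,0.003,-0.308,0.002,1.6,0.001],
  [0.443,0.003,-0.308,0.002,1.6,0.001],
  [0.443,0.003,-0.308,0.002,1.6,0.001],
  [0.443,0.003,-0.308,0.002,1.6,0.001],
  [0.443,0.003,-0.308,0.002,1.6,0.001],
  [0.443,0.003,-0.308,0.002,1.6,0.001],
], gripper=0.0854)

```text
t: 1.3
tcp_pos: [0.5213, 0.1577, 0.1999]
tool_rot: [0.402, -0.581, 0.581, -0.403]
force: [-0.2, -0.6, 0.2]
finger_gap: 1.0
```

```bash
python3 -c "
from h import *
deltas([(.52,-.12,.2,-77.3),(.509,-.351,.15,-77.3)])"
```

```text
t 1.3 now [0.5213 0.1577 0.1999] yawz -20.529175446104006 gap 0.9996594392356524 F [-0.231  -0.5973  0.2183]
[0.2605, -0.0002, 0.0961, -0.0003, 0.9908, -0.0014]
[0.4808, 0.0496, 0.1668, -0.0003, 0.9908, -0.0014]
```

play_rows([
  [0.26,0,0.096,0,0.991,-0.001],
  [0.26,0,0.096,0,0.991,-0.001],
  [0.26,0,0.096,0,0.991,-0.001],
  [0.26,0,0.096,0,0.991,-0.001],
  [0.26,0,0.096,0,0.991,-0.001],
  [0.26,0,0.096,0,0.991,-0.001],
  [0.481,0.05,0.167,0,0.991,-0.001],
  [0.481,0.05,0.167,0,0.991,-0.001],
  [0.481,0.05,0.167,0,0.991,-0.001],
  [0.481,0.05,0.167,0,0.991,-0.001],
  [0.481,0.05,0.167,0,0.991,-0.001],
  [0.481,0.05,0.167,0,0.991,-0.001],
])

```text
t: 2.5
tcp_pos: [0.5114, -0.3532, 0.1477]
tool_rot: [0.079, -0.702, 0.703, -0.079]
force: [-0.8, 0.1, 0.0]
finger_gap: 0.999
```

```bash
python3 - <<'E'
from h import *
a=snapshot("top");s=snapshot("scene")
def sv(im,x0,y0,x1,y1,f,n):
    c=cv2.resize(im[y0:y1,x0:x1,::-1],None,fx=f,fy=f,interpolation=cv2.INTER_CUBIC)
    c=np.clip(255*(c/255.)**0.6,0,255).astype(np.uint8); cv2.imwrite(n,c)
sv(s,130,90,290,240,4,"pics/d2.png")
deltas([(.509,-.351,.15,-77.3),(.509,-.351,.044,-77.3)])
E
```

```text
t 2.6 now [ 0.5115 -0.3481  0.1484] yawz -76.94724251059979 gap 1.0022139578827902 F [-0.212   0.8497  0.3338]
[0.0031, -0.0016, 0.0023, 0.0031, 0.0062, 0.0002]
[0.0031, 0.1044, 0.0026, 0.0031, 0.0062, 0.0002]
```

View pics/d2.png

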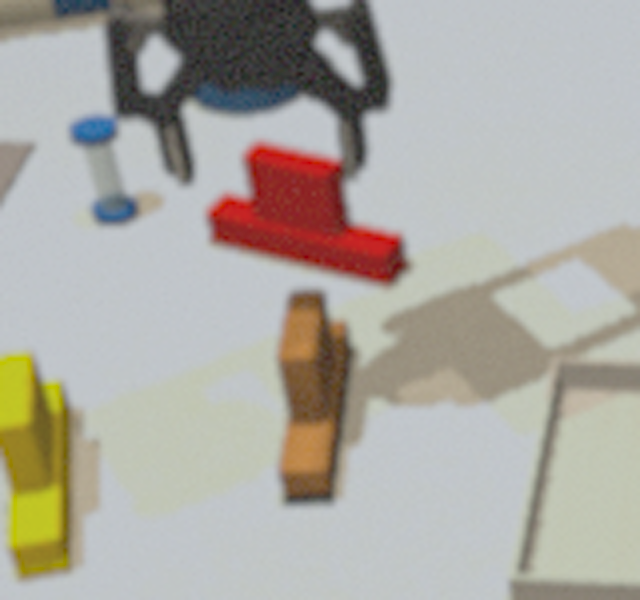

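The gripper stands above and across the brown scraper (crop (310,390)), clear of the red and yellow blocks. Descending.

play_rows([
  [0.003,0.03,0.002,0.003,0.006,0],
  [0.003,0.06,0.002,0.003,0.006,0],
  [0.003,0.085,0.002,0.003,0.006,0],
  [0.003,0.1,0.002,0.003,0.006,0],
  [0.003,0.104,0.002,0.003,0.006,0],
  [0.003,0.104,0.002,0.003,0.006,0],
  [0.003,0.104,0.002,0.003,0.006,0],
])

```text
t: 3.3
tcp_pos: [0.5108, -0.3508, 0.0467]
tool_rot: [0.078, -0.701, 0.704, -0.08]
force: [0.9, -0.0, -0.4]
finger_gap: 1.002
```

```bash
python3 - <<'E'
from h import *
s=snapshot("scene");t=snapshot("top")
def sv(im,x0,y0,x1,y1,f,n):
    c=cv2.resize(im[y0:y1,x0:x1,::-1],None,fx=f,fy=f,interpolation=cv2.INTER_CUBIC)
    c=np.clip(255*(c/255.)**0.6,0,255).astype(np.uint8); cv2.imwrite(n,c)
sv(s,160,110,260,230,5,"pics/e2.png")
deltas([(.509,-.351,.044,-77.3)])
E
```

```text
t 3.4 now [ 0.5108 -0.351   0.0468] yawz -77.16730170957389 gap 1.0038356276773004 F [ 0.0142  0.5259 -0.2635]
[0.0017, 0.0028, -0.0004, -0.0045, 0.0023, -0.0022]
```

View pics/e2.png

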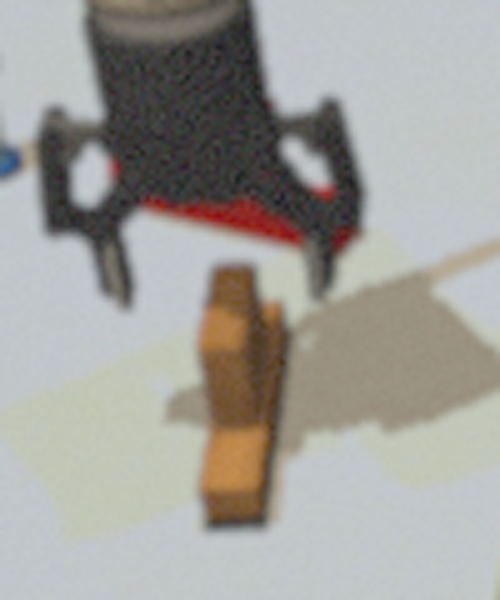

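```bash
python3 - <<'E'
from h import *
m=camera_model("scene");T=np.array(m["camera_from_world"])
def pr(p):
    c=T[:3,:3]@np.array(p)+T[:3,3];return m["cx"]+m["fx"]*c[0]/-c[2],m["cy"]-m["fy"]*c[1]/-c[2]
for p in [(.511,-.351,.06),(.511,-.351,.085),(.5,-.31,.06),(.52,-.395,.06)]:
    u,v=pr(p);print(p,u,v,(u-160)*5,(v-110)*5)
E
ls; sed -n 1,5p pics/e2.png >/dev/null
```

```text
(0.511, -0.351, 0.06) 206.44821906190603 178.0409977166487 232.24109530953015 340.20498858324345
(0.511, -0.351, 0.085) 204.86491721129175 170.00471783839868 224.32458605645877 300.0235891919934
(0.5, -0.31, 0.06) 223.81795194875207 176.94630978703876 319.08975974376034 334.7315489351938
(0.52, -0.395, 0.06) 188.05962359086703 178.52735279114628 140.29811795433517 342.63676395573145
h.py
pics
```

```bash
python3 - <<'E'
from h import *
t=snapshot("top");s=snapshot("scene")
def sv(im,x0,y0,x1,y1,f,n):
    c=cv2.resize(im[y0:y1,x0:x1,::-1],None,fx=f,fy=f,interpolation=cv2.INTER_CUBIC)
    c=np.clip(255*(c/255.)**0.5,0,255).astype(np.uint8); cv2.imwrite(n,c)
sv(t,360,150,500,290,4,"pics/f1.png");sv(s,170,140,245,220,8,"pics/f2.png")
print(sense()["q"],sense()["tcp_pos"],sense()["force"])
E
```

```text
[-0.7822  0.7224  1.5683 -0.0008  0.8467  0.5653] [ 0.5105 -0.3509  0.0465] [ 1.0327 -0.2863  0.0814]
```

View pics/f1.png

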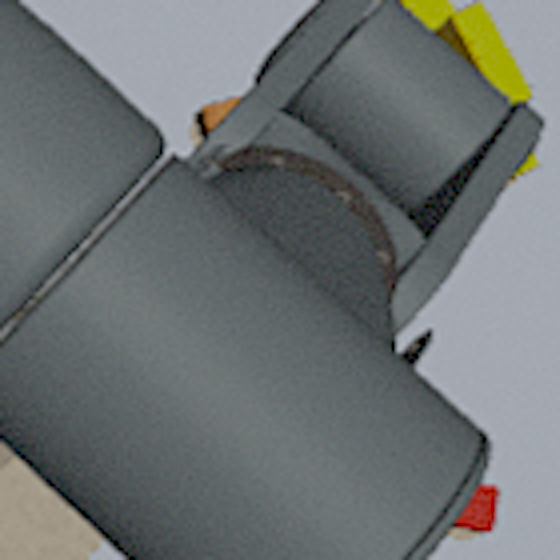

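View pics/f2.png

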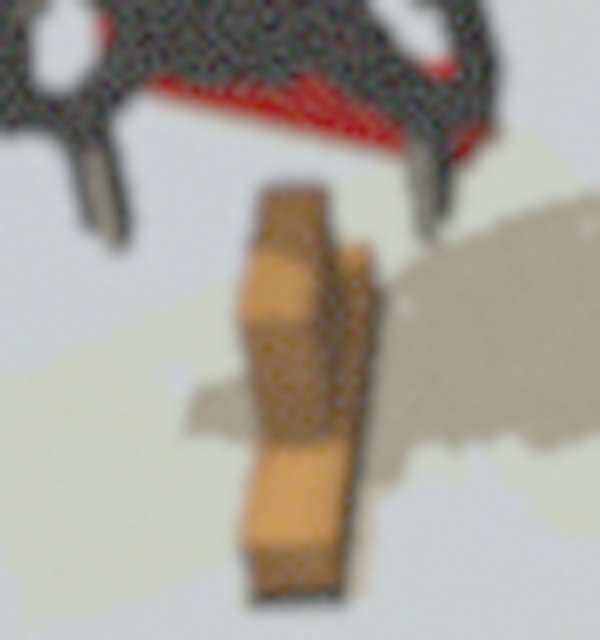

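```bash
python3 - <<'E'
from h import *
print("top tip",px2w("top",465,236,.06),px2w("top",465,236,.075),px2w("top",465,236,.09))
for z in(.06,.075,.09):
  print(z,px2w("scene",183.7,170.6,z)[:2],px2w("scene",224,169.4,z)[:2])
# triangulate body consistency: slab corners in scene
m=camera_model("scene");T=np.array(m["camera_from_world"])
for p in [(.612,.1736,.036),(.6366,-.0827,.036),(.439,-.1009,.036),(.4151,.1546,.036)]:
    c=T[:3,:3]@np.array(p)+T[:3,3];print(m["cx"]+m["fx"]*c[0]/-c[2],m["cy"]-m["fy"]*c[1]/-c[2])
E
```

```text
top tip [ 0.4152 -0.4454  0.06  ] [ 0.4142 -0.4411  0.075 ] [ 0.4132 -0.4368  0.09  ]
0.06 [ 0.491  -0.4175] [ 0.47   -0.3188]
0.075 [ 0.5092 -0.4074] [ 0.4888 -0.3111]
0.09 [ 0.5275 -0.3974] [ 0.5075 -0.3033]
421.43086466148753 237.74506830861512
305.50076289732584 232.85489455996958
310.3861463351149 177.72836809215264
409.90944651236316 181.777281707579
```

```bash
python3 - <<'E'
from h import *
for z in(.15,.16,.17,.18,.19,.2):
  a=px2w("scene",174.25,134.7,z)[:2];b=px2w("scene",218,132.7,z)[:2];print(z,a,b,(a+b)/2,np.linalg.norm(a-b))
for z in(.06,.07,.08,.09):
  a=px2w("scene",183.7,170.9,z)[:2];b=px2w("scene",224,169.6,z)[:2];print(z,a,b,(a+b)/2,np.linalg.norm(a-b))
E
```

```text
0.15 [ 0.4672 -0.4329] [ 0.4413 -0.3312] [ 0.4542 -0.382 ] 0.10493197706618496
0.16 [ 0.4818 -0.4248] [ 0.4563 -0.325 ] [ 0.469  -0.3749] 0.10305096558192085
0.17 [ 0.4963 -0.4167] [ 0.4713 -0.3187] [ 0.4838 -0.3677] 0.10116995409765676
0.18 [ 0.5109 -0.4087] [ 0.4863 -0.3125] [ 0.4986 -0.3606] 0.09928894261339272
0.19 [ 0.5255 -0.4006] [ 0.5014 -0.3062] [ 0.5134 -0.3534] 0.09740793112912871
0.2 [ 0.54   -0.3925] [ 0.5164 -0.3   ] [ 0.5282 -0.3462] 0.09552691964486469
0.06 [ 0.4922 -0.417 ] [ 0.4708 -0.3186] [ 0.4815 -0.3678] 0.10074080206253215
0.07 [ 0.5043 -0.4103] [ 0.4833 -0.3134] [ 0.4938 -0.3619] 0.09918579692920013
0.08 [ 0.5165 -0.4036] [ 0.4958 -0.3082] [ 0.5061 -0.3559] 0.09763079179586791
0.09 [ 0.5286 -0.3969] [ 0.5083 -0.303 ] [ 0.5185 -0.35  ] 0.09607578666253574
```

```bash
python3 - <<'E'
from h import *
for n in("top","scene"):
    c=cv2.resize(snapshot(n)[:,:,::-1],(800,500),interpolation=cv2.INTER_CUBIC)
    cv2.imwrite(f"pics/g_{n}.png",np.clip(255*(c/255.)**.6,0,255).astype(np.uint8))
E
```

```text
(no output)
```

View pics/g_top.png

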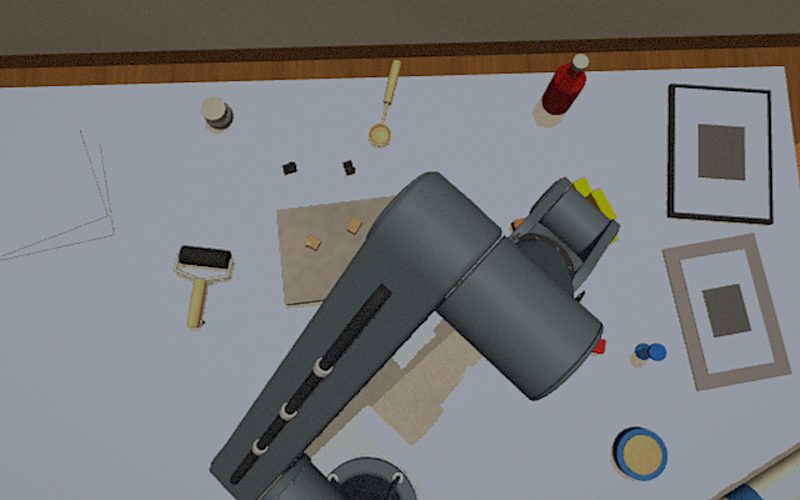

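View pics/g_scene.png

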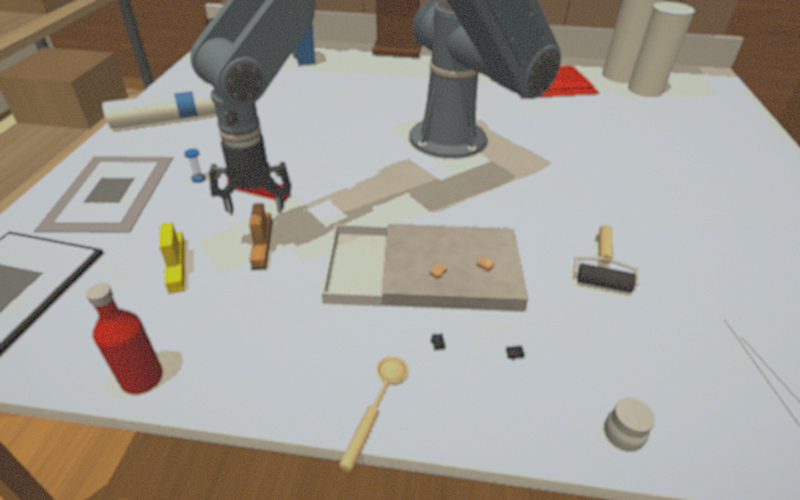

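```bash
python3 - <<'E'
from h import *
def pr(n,p):
    m=camera_model(n);T=np.array(m["camera_from_world"])
    c=T[:3,:3]@np.array(p)+T[:3,3];return np.array([m["cx"]+m["fx"]*c[0]/-c[2],m["cy"]-m["fy"]*c[1]/-c[2]])
for n in("top","scene"):
  print(n,"base",1.25*pr(n,(0,0,0)))
  for z in(.05,.1,.15,.2,.25,.3,.4): print(z,1.25*pr(n,(.511,-.351,z)))
  print("knuckle",[1.25*pr(n,(.511+.223*d,-.351-.975*d,z)) for d in(-.06,.06) for z in(.1,.13)])
E
```

```text
top base [365.2145 510.4028]
0.05 [530.4852 249.8438]
0.1 [535.573  246.1217]
0.15 [541.0988 242.0792]
0.2 [547.1214 237.6731]
0.25 [553.7113 232.8521]
0.3 [560.9523 227.5547]
0.4 [577.8167 215.2171]
knuckle [array([506.2203, 253.6502]), array([508.7388, 251.4532]), array([564.8303, 238.6176]), array([568.8256, 236.047 ])]
scene base [447.9878 137.4376]
0.05 [258.8345 226.4808]
0.1 [254.8628 206.3219]
0.15 [250.6241 184.8079]
0.2 [246.0906 161.7974]
0.25 [241.2304 137.1287]
0.3 [236.0068 110.6158]
0.4 [224.2935  51.1633]
knuckle [array([286.2584, 205.1229]), array([284.3822, 192.4194]), array([223.187 , 207.5316]), array([220.033 , 194.7606])]
```

```bash
python3 - <<'E'
from h import *
for z in(.15,.2,.25,.3): print(z,px2w("top",435,211,z),px2w("scene",240/1.25,135/1.25,z))
E
```

```text
0.15 [ 0.4697 -0.3535  0.15  ] [ 0.3348 -0.4373  0.15  ]
0.2 [ 0.4638 -0.342   0.2   ] [ 0.4195 -0.3965  0.2   ]
0.25 [ 0.4578 -0.3305  0.25  ] [ 0.5042 -0.3558  0.25  ]
0.3 [ 0.4519 -0.3191  0.3   ] [ 0.5889 -0.315   0.3   ]
```

The scene view puts the fingertips about 30 mm higher than the reported pose suggests, and the top view can't settle it. I'll close gently here, which is harmless either way, and check the opening and the picture.

play_rows([
  [0,0,0,0,0,0],
  [0,0,0,0,0,0],
  [0,0,0,0,0,0],
  [0,0,0,0,0,0],
  [0,0,0,0,0,0],
  [0,0,0,0,0,0],
], gripper=0.03, force=20)

```text
t: 4.2
tcp_pos: [0.5099, -0.3504, 0.0454]
tool_rot: [0.079, -0.702, 0.703, -0.079]
force: [0.4, -0.4, 0.1]
finger_gap: 0.355
```

```bash
python3 - <<'E'
from h import *
s=snapshot("scene")
def sv(im,x0,y0,x1,y1,f,n):
    c=cv2.resize(im[y0:y1,x0:x1,::-1],None,fx=f,fy=f,interpolation=cv2.INTER_CUBIC)
    c=np.clip(255*(c/255.)**0.5,0,255).astype(np.uint8); cv2.imwrite(n,c)
sv(s,160,110,260,220,5,"pics/i2.png")
deltas([(.509,-.351,.044,-77.3)])
E
```

```text
t 4.25 now [ 0.5099 -0.3504  0.0453] yawz -77.17640913940946 gap 0.3515501566903933 F [-0.3472  0.2162 -0.4625]
[0.001, 0.0013, 0.0004, -0.0021, 0.0022, -0.0007]
```

View pics/i2.png

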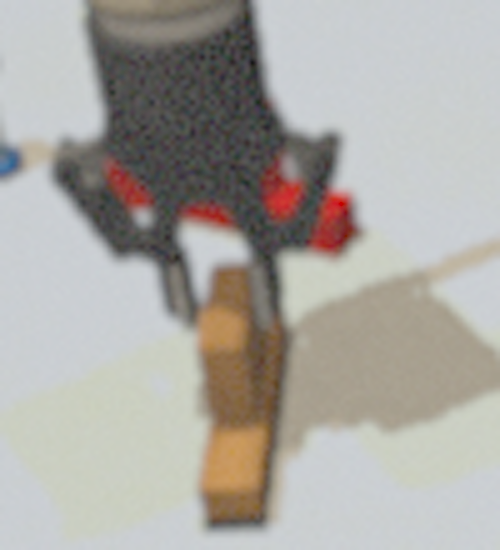

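```bash
python3 - <<'E'
from h import *
for z in(.05,.06,.07,.08):
  print(z,crop("scene",[(182,320),(265,325),(223,322)],160,110,5,z)[:,:2].tolist())
c=cv2.imread("pics/i2.png")[200:460,100:340]
cv2.imwrite("pics/i3.png",cv2.resize(c,None,fx=2.2,fy=2.2,interpolation=cv2.INTER_CUBIC))
E
```

```text
0.05 [[0.4858449432209698, -0.38884327079661174], [0.4831647429625564, -0.3459804464219742], [0.48414620039097, -0.36777969504280644]]
0.06 [[0.4979121346071427, -0.38266746021355386], [0.495272676244946, -0.3404561963843457], [0.4962392144759735, -0.36192407322721964]]
0.07 [[0.5099793259933155, -0.37649164963049603], [0.5073806095273359, -0.3349319463467172], [0.5083322285609773, -0.35606845141163274]]
0.08 [[0.5220465173794886, -0.3703158390474381], [0.5194885428097257, -0.32940769630908867], [0.5204252426459809, -0.3502128295960459]]
```

View pics/i3.png

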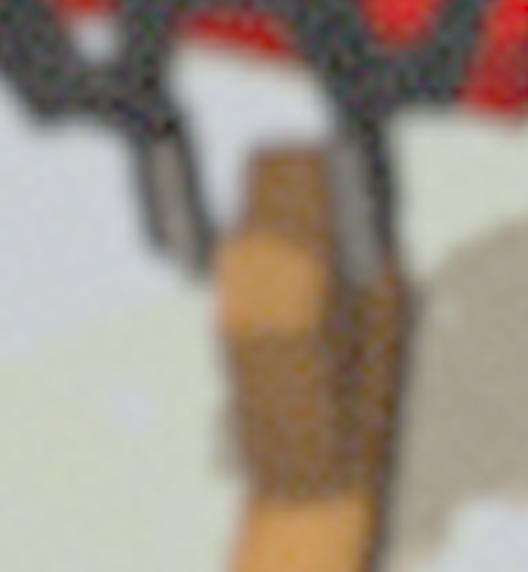

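Tips still look about 25 mm higher than reported, though the finger gap straddles the grip. I'll go down in small steps, watching the force.

play_rows([
  [0.001,0.003,0,0,0,0],
  [0.001,0.006,0,0,0,0],
  [0.001,0.009,0,0,0,0],
  [0.001,0.011,0,0,0,0],
  [0.001,0.011,0,0,0,0],
])

```text
t: 4.75
tcp_pos: [0.5087, -0.3504, 0.0339]
tool_rot: [0.079, -0.702, 0.703, -0.079]
force: [0.2, -0.7, 0.0]
finger_gap: 0.347
```

```bash
python3 - <<'E'
from h import *
s=snapshot("scene")
def sv(im,x0,y0,x1,y1,f,n):
    c=cv2.resize(im[y0:y1,x0:x1,::-1],None,fx=f,fy=f,interpolation=cv2.INTER_CUBIC)
    c=np.clip(255*(c/255.)**0.5,0,255).astype(np.uint8); cv2.imwrite(n,c)
sv(s,175,130,235,220,6,"pics/j2.png")
deltas([(.509,-.351,.044,-77.3)])
E
```

```text
t 4.8 now [ 0.5088 -0.3505  0.0341] yawz -77.17933232651339 gap 0.35014978306736694 F [ 0.1233  0.1026 -0.4188]
[-0.0001, -0.0099, 0.0005, -0.0017, 0.0021, -0.0004]
```

View pics/j2.png

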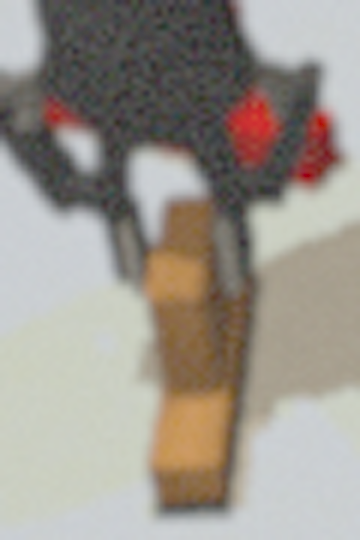

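```bash
python3 - <<'E'
from h import *
def tri(a,b):
    A=[];B=[]
    for n,(u,v) in(("scene",a),("top",b)):
        p=px2w(n,u,v,0);q=px2w(n,u,v,.3);d=(q-p)/np.linalg.norm(q-p);P=np.eye(3)-np.outer(d,d);A.append(P);B.append(P@p)
    x=np.linalg.lstsq(np.vstack(A),np.hstack(B),rcond=None)[0];return x,[np.linalg.norm(A[i]@x-B[i]) for i in(0,1)]
print(tri((171,134),(465,236)))
print(tri((169,143),(465,236)))
# check: bottle cap, known static
print("sensed",sense()["tcp_pos"])
t=snapshot("top")
c=cv2.resize(t[150:290,380:500,::-1],None,fx=4,fy=4,interpolation=cv2.INTER_CUBIC)
cv2.imwrite("pics/k1.png",np.clip(255*(c/255.)**.45,0,255).astype(np.uint8))
E
```

```text
(array([ 0.4179, -0.448 ,  0.1162]), [np.float64(0.019038049807454015), np.float64(0.01903804980745483)])
(array([ 0.4202, -0.4571,  0.089 ]), [np.float64(0.020320593643525686), np.float64(0.02032059364352562)])
sensed [ 0.5088 -0.3505  0.0341]
```

View pics/k1.png

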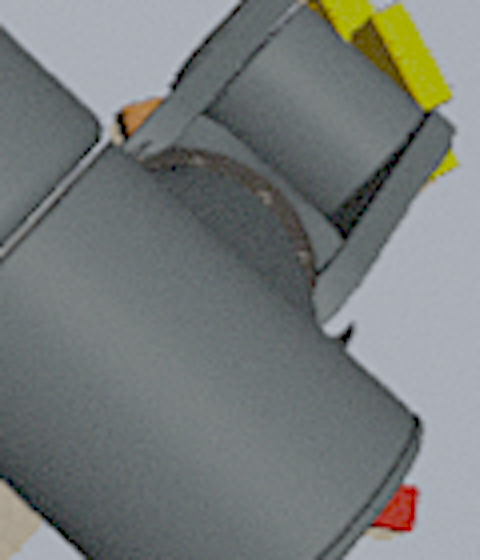

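```bash
python3 - <<'E'
from h import *
def pr(n,p):
    m=camera_model(n);T=np.array(m["camera_from_world"])
    c=T[:3,:3]@np.array(p)+T[:3,3];return np.array([m["cx"]+m["fx"]*c[0]/-c[2],m["cy"]-m["fy"]*c[1]/-c[2]])
p=np.array([.1967,.5925,.2023]);z=np.array([.315,.949,0])
for n in("scene","top"):
    for h in(0,.015,.04,.06,.1,.15): print(n,h,pr(n,p+[0,0,h]),pr(n,p+[0,0,h]+.05*z),pr(n,p+[0,0,h]-.05*z))
a=cv2.imread("pics/scene0.png")[0:120,520:640];b=cv2.imread("pics/top0.png")[310:400,0:120]
g=lambda c:np.clip(255*(c/255.)**.5,0,255).astype(np.uint8)
cv2.imwrite("pics/l1.png",g(cv2.resize(a,None,fx=5,fy=5,interpolation=cv2.INTER_CUBIC)))
cv2.imwrite("pics/l2.png",g(cv2.resize(b,None,fx=5,fy=5,interpolation=cv2.INTER_CUBIC)))
E
```

```text
scene 0 [587.8009  96.7124] [609.4046 101.0617] [566.8341  92.4913]
scene 0.015 [590.3851  91.4127] [612.2287  95.7211] [569.1912  87.2325]
scene 0.04 [594.7985  82.3615] [617.0537  86.5965] [573.2154  78.2543]
scene 0.06 [598.4287  74.9166] [621.0241  79.0881] [576.5241  70.8726]
scene 0.1 [605.9687  59.4533] [629.2756  63.4835] [583.3924  55.5494]
scene 0.15 [615.9563  38.9704] [640.2161  42.7939] [592.4818  35.2707]
top 0 [  9.8014 345.3743] [-11.5799 338.4223] [ 31.2843 352.3593]
top 0.015 [  5.2773 346.4243] [-16.3986 339.3705] [ 27.0578 353.5121]
top 0.04 [ -2.5577 348.2427] [-24.743  341.0124] [ 19.7372 355.5088]
top 0.06 [ -9.107  349.7628] [-31.7174 342.3848] [ 13.6173 357.178 ]
top 0.1 [-23.0223 352.9924] [-46.5335 345.3001] [  0.6123 360.725 ]
top 0.15 [-42.132  357.4276] [-66.8752 349.3028] [-17.2516 365.5974]
```

View pics/l1.png

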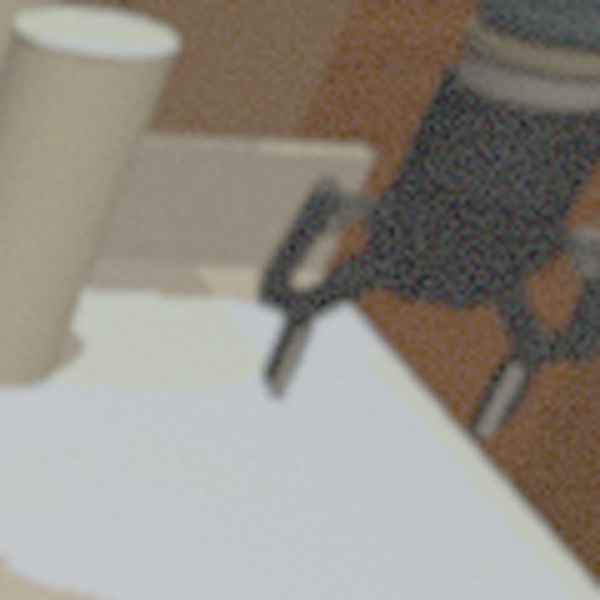

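View pics/l2.png

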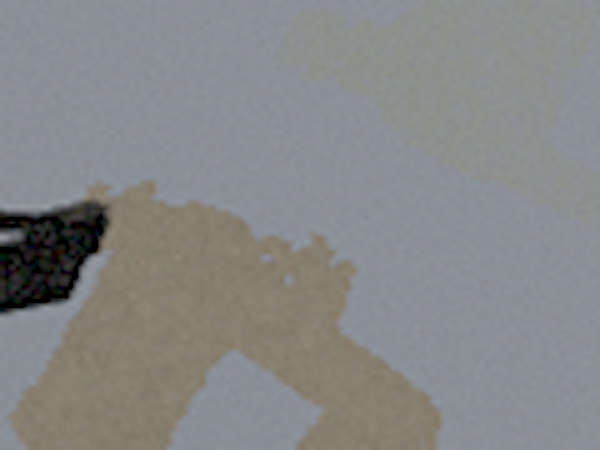

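At the start pose, both cameras put the open tips 40 mm behind the reported TCP, with x and y right. The reported z is therefore about 27 mm lower than the real fingers, so I'll go down by what the pictures show, in guarded steps.

play_rows([
  [0,0.002,0,0,0,0],
  [0,0.004,0,0,0,0],
  [0,0.006,0,0,0,0],
  [0,0.008,0,0,0,0],
  [0,0.008,0,0,0,0],
])

```text
t: 5.35
tcp_pos: [0.5087, -0.3505, 0.026]
tool_rot: [0.079, -0.702, 0.703, -0.079]
force: [-0.0, 0.2, 1.1]
finger_gap: 0.353
```

play_rows([
  [0,0.002,0,0,0,0],
  [0,0.004,0,0,0,0],
  [0,0.004,0,0,0,0],
])

```text
t: 5.65
tcp_pos: [0.5088, -0.3505, 0.0221]
tool_rot: [0.079, -0.702, 0.703, -0.079]
force: [-0.5, 0.3, -0.3]
finger_gap: 0.348
```

```bash
python3 - <<'E'
from h import *
s=snapshot("scene")
def sv(im,x0,y0,x1,y1,f,n):
    c=cv2.resize(im[y0:y1,x0:x1,::-1],None,fx=f,fy=f,interpolation=cv2.INTER_CUBIC)
    c=np.clip(255*(c/255.)**0.5,0,255).astype(np.uint8); cv2.imwrite(n,c)
sv(s,175,140,235,220,7,"pics/m2.png")
deltas([(.509,-.351,.016,-77.3)])
E
```

```text
t 5.7 now [ 0.5088 -0.3506  0.0222] yawz -77.17634304674594 gap 0.3506572275664129 F [-0.0649  0.1264 -0.2055]
[-0.0001, 0.0062, 0.0004, -0.0018, 0.0022, -0.0005]
```

View pics/m2.png

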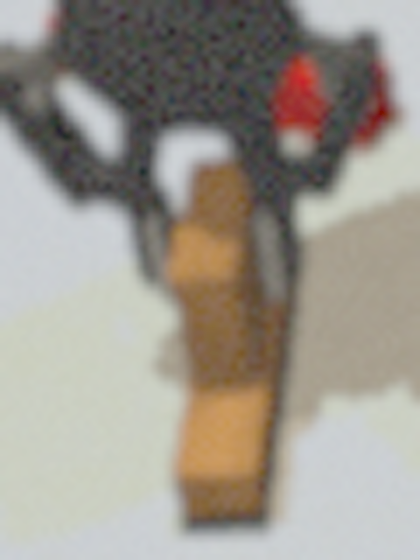

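Going 4 mm below the supposed foot contact met no force, so the pictures are right. Going 6 mm lower, then gripping.

play_rows([
  [0,0.003,0,-0.002,0.002,0],
  [0,0.006,0,-0.002,0.002,0],
  [0,0.006,0,-0.002,0.002,0],
])

```text
t: 6.0
tcp_pos: [0.5087, -0.3505, 0.0159]
tool_rot: [-0.078, 0.703, -0.703, 0.078]
force: [-0.0, 1.2, -1.1]
finger_gap: 0.352
```

play_rows([
  [0,0,0,0,0,0],
  [0,0,0,0,0,0],
  [0,0,0,0,0,0],
  [0,0,0,0,0,0],
  [0,0,0,0,0,0],
], gripper=0.0, force=60)

```text
t: 6.5
tcp_pos: [0.5088, -0.3505, 0.0162]
tool_rot: [-0.078, 0.703, -0.703, 0.078]
force: [-0.2, 0.7, -2.8]
finger_gap: 0.277
```

```bash
python3 - <<'E'
from h import *
s=snapshot("scene")
def sv(im,x0,y0,x1,y1,f,n):
    c=cv2.resize(im[y0:y1,x0:x1,::-1],None,fx=f,fy=f,interpolation=cv2.INTER_CUBIC)
    c=np.clip(255*(c/255.)**0.5,0,255).astype(np.uint8); cv2.imwrite(n,c)
sv(s,175,140,235,220,7,"pics/n2.png")
deltas([(.509,-.351,.036,-77.3)])
E
```

```text
t 6.55 now [ 0.5088 -0.3505  0.0162] yawz -77.29778748255066 gap 0.26967283433889433 F [ 0.2633 -0.3077 -2.1056]
[-0.0001, -0.0198, 0.0005, 0.0003, 0.0, -0.0005]
```

View pics/n2.png

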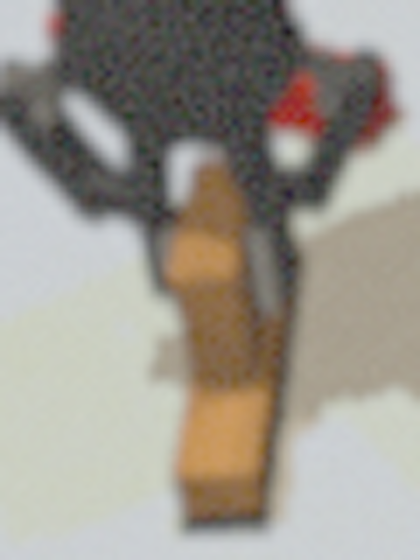

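The opening is 23.5 mm, which matches the 24 mm grip, so it is held. Lifting.

play_rows([
  [0,-0.01,0,0,0,0],
  [0,-0.03,0,0,0,0],
  [0,-0.06,0,0,0,0],
  [0,-0.09,0,0,0,0],
  [0,-0.1,0,0,0,0],
  [0,-0.1,0,0,0,0],
])

```text
t: 7.15
tcp_pos: [0.5099, -0.3516, 0.1186]
tool_rot: [0.077, -0.701, 0.704, -0.08]
force: [-0.4, -0.4, -2.9]
finger_gap: 0.273
```

```bash
python3 - <<'E'
from h import *
s=snapshot("scene")
def sv(im,x0,y0,x1,y1,f,n):
    c=cv2.resize(im[y0:y1,x0:x1,::-1],None,fx=f,fy=f,interpolation=cv2.INTER_CUBIC)
    c=np.clip(255*(c/255.)**0.5,0,255).astype(np.uint8); cv2.imwrite(n,c)
sv(s,150,90,270,220,5,"pics/o2.png")
x,y=p2w(.025,.108);print(x,y)
deltas([(.52,-.12,.116,-84.6),(x,y,.116,-84.6)])
E
```

```text
0.5403976384965391 0.14597711054912688
t 7.2 now [ 0.5089 -0.3507  0.1168] yawz -77.28902488095461 gap 0.2726756667103559 F [-0.1787  0.0987 -3.1341]
[-0.0616, 0.0007, -0.2226, -0.0009, 0.1276, -0.0013]
[-0.14, 0.0005, -0.4776, -0.0009, 0.1276, -0.0013]
```

View pics/o2.png

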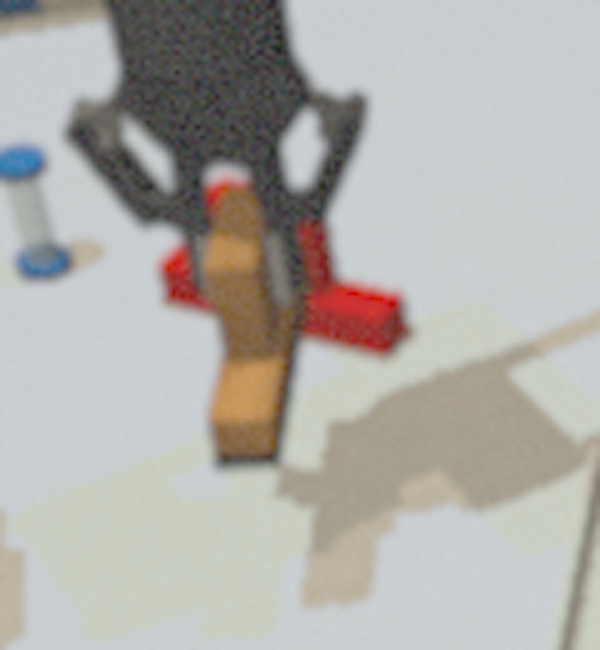

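The scraper hangs level in the jaws and nothing else moved. Carrying it over the slab to its far (+y) end.

play_rows([
  [-0.005,0,-0.015,0,0.02,0],
  [-0.015,0,-0.05,0,0.04,0],
  [-0.027,0,-0.09,0,0.06,0],
  [-0.04,0,-0.135,0,0.08,0],
  [-0.053,0,-0.18,0,0.1,0],
  [-0.066,0,-0.225,0,0.12,0],
  [-0.079,0,-0.27,0,0.128,0],
  [-0.092,0,-0.315,0,0.128,0],
  [-0.106,0,-0.36,0,0.128,0],
  [-0.119,0,-0.405,0,0.128,0],
  [-0.131,0,-0.445,0,0.128,0],
  [-0.137,0,-0.466,0,0.128,0],
])

```text
t: 8.4
tcp_pos: [0.5382, 0.1373, 0.1145]
tool_rot: [-0.035, 0.707, -0.706, 0.033]
force: [0.1, -0.2, -2.2]
finger_gap: 0.272
```

play_rows([
  [-0.001,0,-0.01,0,0,0],
  [-0.001,0,-0.012,0,0,0],
  [-0.001,0,-0.012,0,0,0],
  [-0.001,0,-0.012,0,0,0],
])

```text
t: 8.8
tcp_pos: [0.5397, 0.1447, 0.116]
tool_rot: [0.033, -0.706, 0.707, -0.032]
force: [0.5, 0.9, -3.6]
finger_gap: 0.274
```

```bash
python3 - <<'E'
from h import *
s=snapshot("scene")
def sv(im,x0,y0,x1,y1,f,n):
    c=cv2.resize(im[y0:y1,x0:x1,::-1],None,fx=f,fy=f,interpolation=cv2.INTER_CUBIC)
    c=np.clip(255*(c/255.)**0.5,0,255).astype(np.uint8); cv2.imwrite(n,c)
sv(s,250,80,450,260,4,"pics/q2.png")
t=snapshot("top");sv(t,210,130,380,260,4,"pics/q1.png")
x,y=p2w(.025,.108);print(x,y,w2p(*sense()["tcp_pos"][:2]))
deltas([(x,y,.0162+.039,-84.6)])
E
```

```text
0.5403976384965391 0.14597711054912688 [0.0245 0.1068]
t 8.9 now [0.54   0.1447 0.1163] yawz -84.73681592380258 gap 0.2768229736523918 F [-1.1449  0.2234 -2.9064]
[-0.0005, 0.0611, -0.0013, -0.0003, -0.0024, -0.0004]
```

View pics/q2.png

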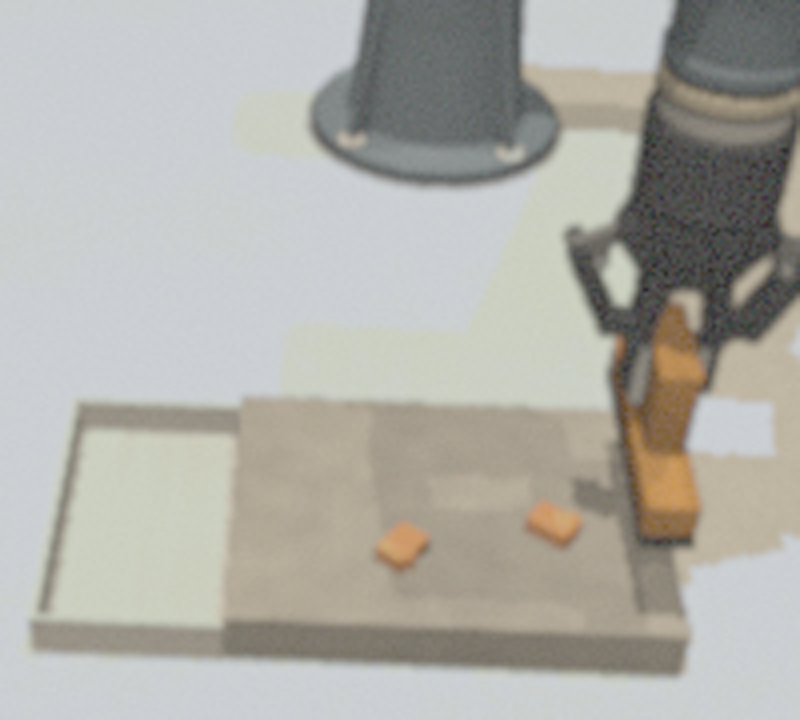

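View pics/q1.png

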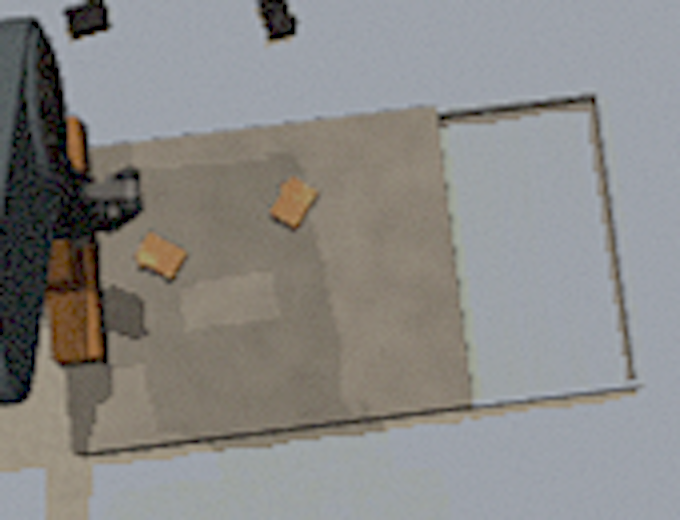

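The scraper is aligned with the slab's +y edge, with both chips (q1 (161,256) and (294,203)) on the tray side of it. Lowering until it is 3 mm above the slab.

play_rows([
  [0,0.01,-0.001,0,-0.002,0],
  [0,0.025,-0.001,0,-0.002,0],
  [0,0.04,-0.001,0,-0.002,0],
  [0,0.052,-0.001,0,-0.002,0],
  [0,0.058,-0.001,0,-0.002,0],
  [0,0.061,-0.001,0,-0.002,0],
  [0,0.061,-0.001,0,-0.002,0],
  [0,0.061,-0.001,0,-0.002,0],
])

```text
t: 9.7
tcp_pos: [0.5403, 0.1471, 0.0558]
tool_rot: [0.033, -0.706, 0.706, -0.034]
force: [0.2, 0.2, -2.7]
finger_gap: 0.274
```

```bash
python3 - <<'E'
from h import *
s=snapshot("scene")
def sv(im,x0,y0,x1,y1,f,n):
    c=cv2.resize(im[y0:y1,x0:x1,::-1],None,fx=f,fy=f,interpolation=cv2.INTER_CUBIC)
    c=np.clip(255*(c/255.)**0.5,0,255).astype(np.uint8); cv2.imwrite(n,c)
sv(s,330,130,450,260,5,"pics/r2.png")
x,y=p2w(.025,-.03);x1,y1=p2w(.025,-.145)
deltas([(x,y,.0162+.039,-84.6),(x1,y1,.0162+.039,-84.6)])
E
```

```text
t 9.75 now [0.5404 0.1471 0.056 ] yawz -84.50588385004806 gap 0.27643898103045755 F [-0.1802 -0.9106 -1.4097]
[0.0003, 0.0008, 0.1392, -0.0001, 0.0016, -0.0021]
[0.0005, 0.0008, 0.2542, -0.0001, 0.0016, -0.0021]
```

View pics/r2.png

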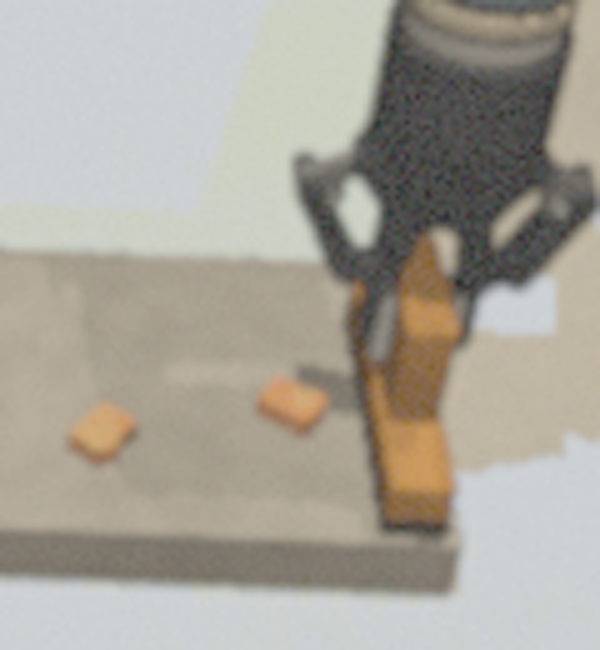

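The scraper is down just above the slab and level, behind both chips. Sweeping slowly.

play_rows([
  [0,0.001,0.004,0,0.002,0],
  [0,0.001,0.012,0,0.002,0],
  [0,0.001,0.022,0,0.002,0],
  [0,0.001,0.032,0,0.002,0],
  [0,0.001,0.043,0,0.002,0],
  [0,0.001,0.054,0,0.002,0],
  [0,0.001,0.065,0,0.002,0],
  [0,0.001,0.076,0,0.002,0],
  [0,0.001,0.087,0,0.002,0],
  [0,0.001,0.098,0,0.002,0],
  [0,0.001,0.109,0,0.002,0],
  [0,0.001,0.12,0,0.002,0],
])

```text
t: 10.95
tcp_pos: [0.5512, 0.0267, 0.0543]
tool_rot: [-0.033, 0.706, -0.706, 0.033]
force: [0.1, 1.3, -3.4]
finger_gap: 0.271
```

```bash
python3 - <<'E'
from h import *
s=snapshot("scene")
def sv(im,x0,y0,x1,y1,f,n):
    c=cv2.resize(im[y0:y1,x0:x1,::-1],None,fx=f,fy=f,interpolation=cv2.INTER_CUBIC)
    c=np.clip(255*(c/255.)**0.5,0,255).astype(np.uint8); cv2.imwrite(n,c)
sv(s,250,100,440,260,4,"pics/s2.png")
print(w2p(*sense()["tcp_pos"][:2]))
x1,y1=p2w(.025,-.145)
deltas([(x1,y1,.0162+.039,-84.6)])
E
```

```text
[ 0.0251 -0.0135]
t 11.0 now [0.552  0.025  0.0544] yawz -84.66521260260026 gap 0.2703451532770637 F [ 0.4295 -1.8253 -2.7858]
[-0.0001, -0.0006, 0.1315, -0.0014, -0.0011, -0.0014]
```

View pics/s2.png

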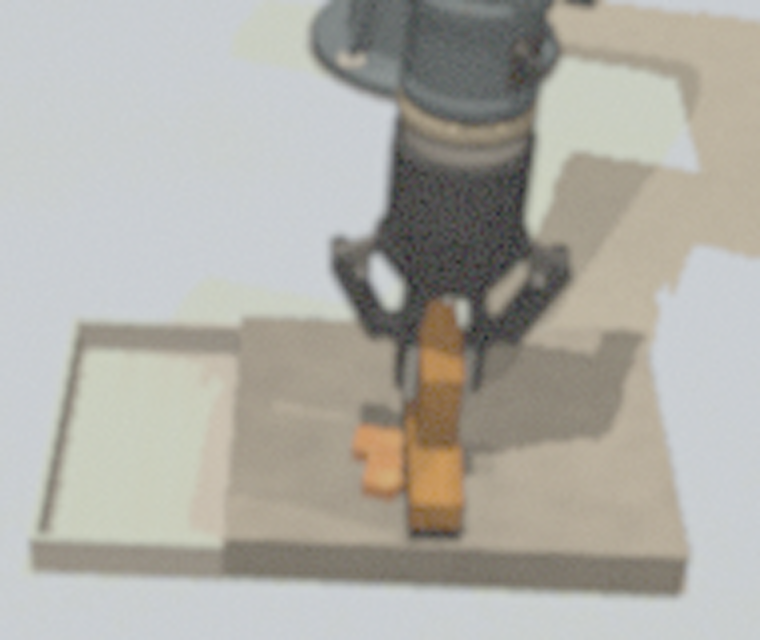

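Both chips lie against the foot at about (375,460) in the crop. Continuing over the edge.

play_rows([
  [0,0,0.006,0,0,0],
  [0,0,0.017,0,0,0],
  [0,0,0.028,0,0,0],
  [0,0,0.039,0,0,0],
  [0,0,0.05,0,0,0],
  [0,0,0.06,0,0,0],
  [0,0,0.069,0,0,0],
  [0,0,0.078,0,0,0],
  [0,0,0.087,0,0,0],
  [0,0,0.096,0,0,0],
  [0,0,0.105,0,0,0],
  [0,0,0.113,0,0,0],
])

```text
t: 12.2
tcp_pos: [0.5621, -0.0859, 0.0544]
tool_rot: [0.033, -0.706, 0.706, -0.033]
force: [-0.9, -0.3, -2.3]
finger_gap: 0.27
```

play_rows([
  [0,0,0.008,0,0,0],
  [0,0,0.016,0,0,0],
  [0,0,0.018,0,0,0],
  [0,0,0.018,0,0,0],
])

```text
t: 12.6
tcp_pos: [0.5636, -0.1032, 0.0544]
tool_rot: [0.033, -0.706, 0.706, -0.033]
force: [-0.8, 1.0, -2.7]
finger_gap: 0.274
```

```bash
python3 - <<'E'
from h import *
s=snapshot("scene");t=snapshot("top")
def sv(im,x0,y0,x1,y1,f,n):
    c=cv2.resize(im[y0:y1,x0:x1,::-1],None,fx=f,fy=f,interpolation=cv2.INTER_CUBIC)
    c=np.clip(255*(c/255.)**0.5,0,255).astype(np.uint8); cv2.imwrite(n,c)
sv(s,245,130,375,260,5,"pics/t2.png");sv(t,290,140,380,250,5,"pics/t1.png")
print(w2p(*sense()["tcp_pos"][:2]))
deltas([])
E
```

```text
[ 0.0244 -0.1416]
t 12.7 now [ 0.5634 -0.1026  0.0544] yawz -84.6245388636692 gap 0.27660346224950666 F [ 0.1303  0.5068 -2.7015]
```

View pics/t2.png

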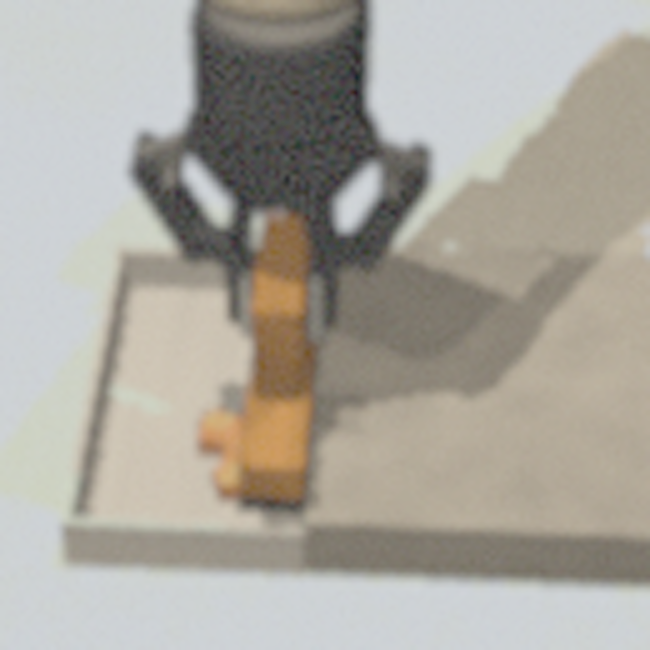

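View pics/t1.png

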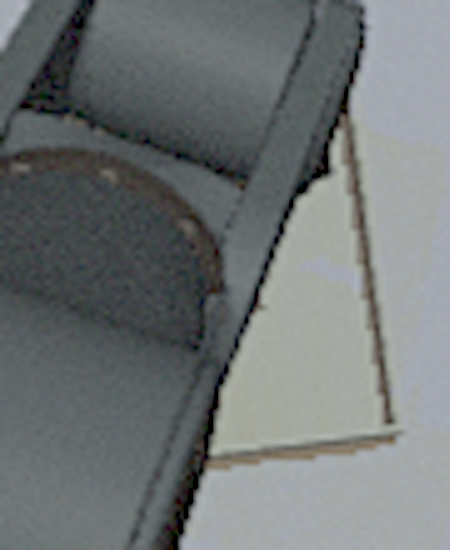

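The chips have gone over the edge at (218,430) and (230,478), partly behind the foot. I'll nudge a little further in case one is leaning, then lift away and look.

play_rows([
  [0,0,0.006,0,0,0],
  [0,0,0.012,0,0,0],
  [0,0,0.018,0,0,0],
  [0,0,0.022,0,0,0],
  [0,0,0.022,0,0,0],
  [0,-0.01,0.022,0,0,0],
  [0,-0.03,0.022,0,0,0],
  [0,-0.05,0.022,0,0,0],
  [0,-0.065,0.022,0,0,0],
  [0,-0.065,0.022,0,0,0],
  [0,-0.065,0.022,0,0,0],
])

```text
t: 13.8
tcp_pos: [0.5655, -0.1245, 0.1199]
tool_rot: [0.033, -0.706, 0.706, -0.034]
force: [-0.2, -0.2, -3.3]
finger_gap: 0.273
```

```bash
python3 - <<'E'
from h import *
s=snapshot("scene")
def sv(im,x0,y0,x1,y1,f,n):
    c=cv2.resize(im[y0:y1,x0:x1,::-1],None,fx=f,fy=f,interpolation=cv2.INTER_CUBIC)
    c=np.clip(255*(c/255.)**0.5,0,255).astype(np.uint8); cv2.imwrite(n,c)
sv(s,245,130,375,260,5,"pics/u2.png")
deltas([(.51,-.351,.116,-77.3)])
E
```

```text
t 13.85 now [ 0.565  -0.1243  0.1191] yawz -84.61617567072909 gap 0.2737490626343936 F [ 0.3526  0.3107 -2.6506]
[0.076, 0.003, 0.2205, 0.0005, -0.1277, 0.0001]
```

View pics/u2.png

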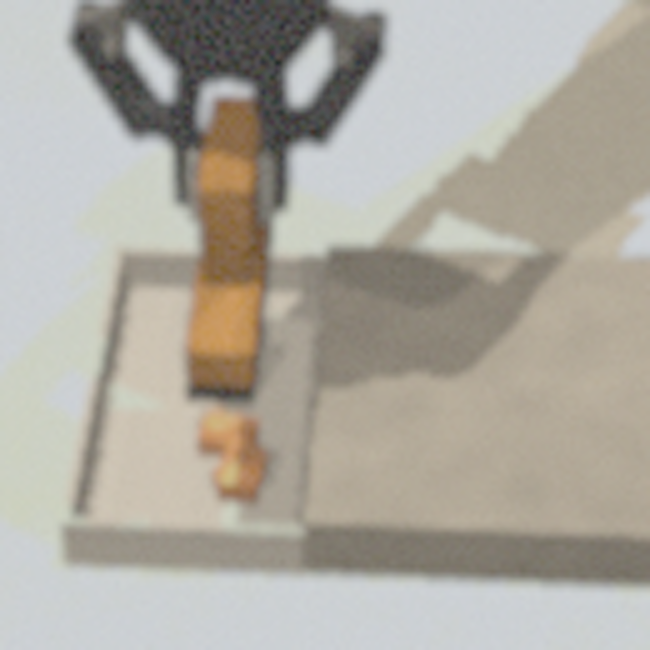

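Both chips lie in the tray, at crop (228,432) and (240,472). Carrying the scraper back to its old place, then checking the tray from above while still holding it.

play_rows([
  [0.005,0,0.015,0,-0.015,0],
  [0.015,0,0.045,0,-0.04,0],
  [0.028,0,0.08,0,-0.06,0],
  [0.04,0,0.115,0,-0.08,0],
  [0.052,0,0.15,0,-0.1,0],
  [0.064,0,0.185,0,-0.12,0],
  [0.072,0,0.208,0,-0.128,0],
  [0.076,0.001,0.22,0,-0.128,0],
  [0.076,0.001,0.22,0,-0.128,0],
  [0.076,0.001,0.22,0,-0.128,0],
])

```text
t: 14.85
tcp_pos: [0.5101, -0.3493, 0.1175]
tool_rot: [-0.078, 0.704, -0.702, 0.078]
force: [0.2, 0.9, -3.0]
finger_gap: 0.272
```

```bash
python3 - <<'E'
from h import *
s=snapshot("scene");t=snapshot("top")
def sv(im,x0,y0,x1,y1,f,n):
    c=cv2.resize(im[y0:y1,x0:x1,::-1],None,fx=f,fy=f,interpolation=cv2.INTER_CUBIC)
    c=np.clip(255*(c/255.)**0.5,0,255).astype(np.uint8); cv2.imwrite(n,c)
sv(s,150,120,330,260,4,"pics/v2.png");sv(t,290,140,440,260,5,"pics/v1.png")
deltas([(.51,-.351,.0172,-77.3)])
E
```

```text
t 14.95 now [ 0.5106 -0.3488  0.118 ] yawz -77.21236710638736 gap 0.2731600993327917 F [-0.0566 -1.0374 -2.7728]
[0.0011, 0.1008, 0.0022, 0.0017, 0.0015, -0.0001]
```

View pics/v2.png

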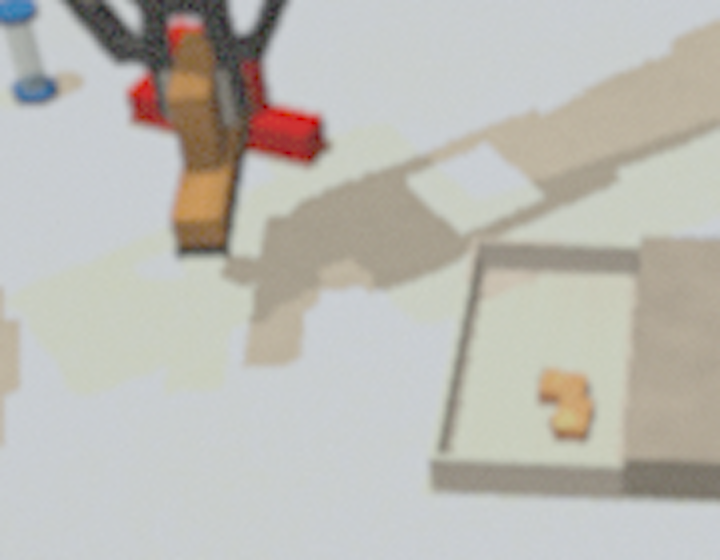

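View pics/v1.png

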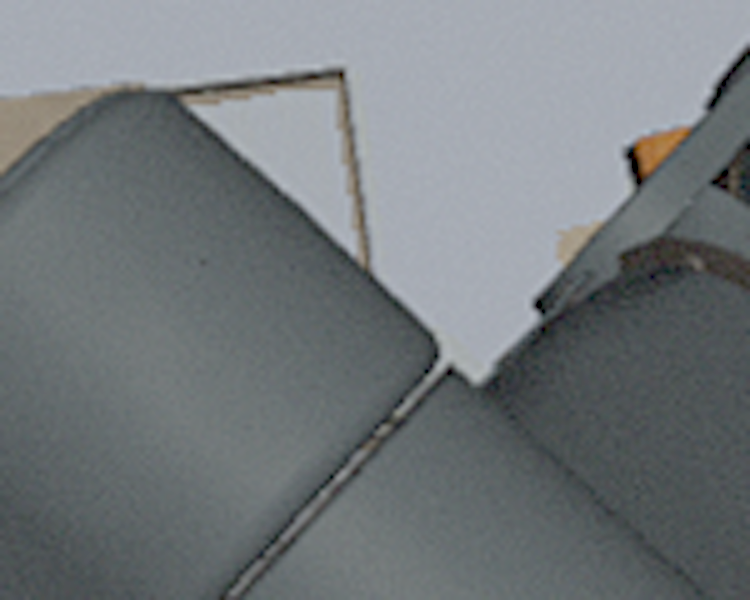

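The tray clearly holds both chips at (565,385) and (572,415), with the scraper still gripped. Lowering it.

play_rows([
  [0.001,0.02,0.002,0.001,0.001,0],
  [0.001,0.045,0.002,0.001,0.001,0],
  [0.001,0.07,0.002,0.001,0.001,0],
  [0.001,0.088,0.002,0.001,0.001,0],
  [0.001,0.096,0.002,0.001,0.001,0],
  [0.001,0.099,0.002,0.001,0.001,0],
  [0.001,0.101,0.002,0.001,0.001,0],
  [0.001,0.101,0.002,0.001,0.001,0],
  [0.001,0.101,0.002,0.001,0.001,0],
])

```text
t: 15.85
tcp_pos: [0.5107, -0.3535, 0.0184]
tool_rot: [0.077, -0.702, 0.704, -0.079]
force: [0.4, 0.5, -2.5]
finger_gap: 0.277
```

```bash
python3 - <<'E'
from h import *
for uv in((291,216),(293,224)):
  for z in(.012,.022):
    p=px2w("scene",*uv,z);print(uv,z,w2p(*p[:2]))
deltas([])
E
```

```text
(291, 216) 0.012 [ 0.0218 -0.1685]
(291, 216) 0.022 [ 0.0322 -0.1673]
(293, 224) 0.012 [ 0.0488 -0.1614]
(293, 224) 0.022 [ 0.0588 -0.1603]
t 15.85 now [ 0.5107 -0.3535  0.0184] yawz -77.34094158828368 gap 0.27711883276223254 F [ 0.3974  0.4946 -2.4842]
```

Both chips are well inside the tray, at plate (0.02, -0.17) and (0.05, -0.16). Going the last 2 mm down.

play_rows([
  [0,0.001,0,0,0,0],
  [0,0.002,0,0,0,0],
  [0,0.002,0,0,0,0],
  [0,0.002,0,0,0,0],
])

```text
t: 16.25
tcp_pos: [0.5104, -0.3534, 0.0162]
tool_rot: [0.077, -0.702, 0.704, -0.078]
force: [-0.3, 1.0, 3.3]
finger_gap: 0.273
```

Contact with the counter shows in the force, from -2.5 to +3.3 N. Releasing.

play_rows([
  [0,0,0,0,0,0],
  [0,0,0,0,0,0],
  [0,0,0,0,0,0],
  [0,0,0,0,0,0],
  [0,0,0,0,0,0],
  [0,0,0,0,0,0],
], gripper=0.06)

```text
t: 16.85
tcp_pos: [0.5101, -0.353, 0.0153]
tool_rot: [0.078, -0.702, 0.703, -0.078]
force: [-0.6, 0.2, -0.6]
finger_gap: 0.703
```

play_rows([
  [0,-0.01,0,0,0,0],
  [0,-0.03,0,0,0,0],
  [0,-0.06,0,0,0,0],
  [0,-0.1,0,0,0,0],
  [0,-0.14,0,0,0,0],
  [0,-0.16,0,0,0,0],
  [0,-0.16,0,0,0,0],
  [0,-0.16,0,0,0,0],
  [0,-0.16,0,0,0,0],
])

```text
t: 17.75
tcp_pos: [0.509, -0.352, 0.174]
tool_rot: [-0.078, 0.703, -0.702, 0.077]
force: [0.3, 0.4, 1.2]
finger_gap: 0.698
```

```bash
python3 - <<'E'
from h import *
s=snapshot("scene")
c=cv2.resize(s[90:260,150:350,::-1],None,fx=4,fy=3.5,interpolation=cv2.INTER_CUBIC)
cv2.imwrite("pics/w2.png",np.clip(255*(c/255.)**.5,0,255).astype(np.uint8))
deltas([])
E
```

```text
t 17.8 now [ 0.509  -0.352   0.1737] yawz -77.35302150175733 gap 0.7042545155562949 F [ 0.1122 -0.1686  0.3819]
```

View pics/w2.png

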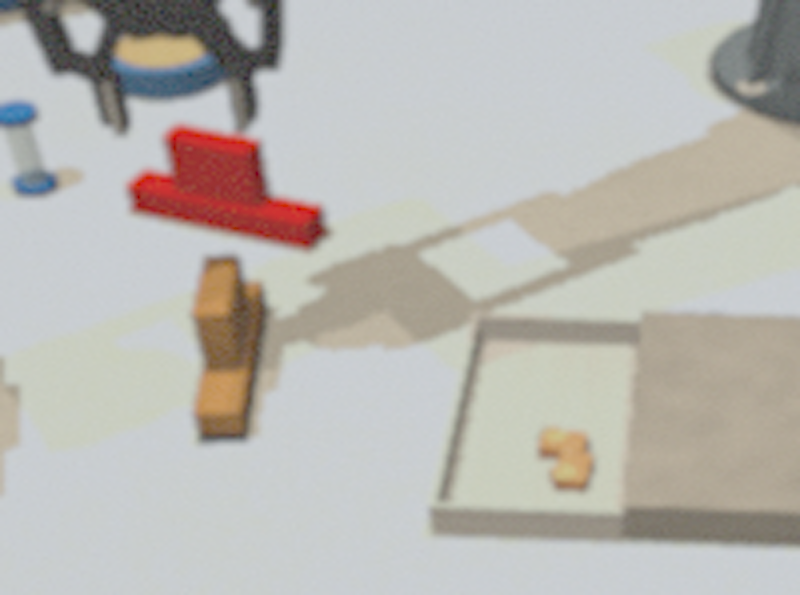

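The scraper stands upright and free at (225,350), both chips are in the tray at (565,440) and (572,470), and the arm is clear of everything. Handing in.

```bash
python3 -c "
from station import *
print(sign_off())"
```

```text
the job is handed in; nothing more can be done
None
```

I wiped both copper chips into the catch tray in one stroke of the wooden scraper. I then stood the scraper back on the counter near its old spot, released it and handed the job in at about 18 s of the 54 s allowed.

**Last checks:**
- **Chips:** the final picture shows both in the tray, at about (0.02, -0.17) and (0.05, -0.16) m in the slab's frame. They touch each other and one may overlap the other slightly. I measured them from the scene camera only, because the arm hid the tray from the top camera.
- **Scraper:** it looks upright, at about (0.51, -0.35) m, roughly 0.15 m clear of the tray. I judged this by eye and did not measure the tilt.
- **Arm:** it is raised about 0.16 m, with the gripper open and the force reading near zero. The red, yellow and black look-alikes were left alone and showed no shift where visible.

**Disagreement:** the fingertips stood about 27 mm higher than the stated tool geometry gives from the reported pose. Both cameras showed this at the start pose. I went down in small steps watching the force and gripped at the height the pictures showed. The jaws closed to 23.5 mm on the 24 mm grip, and the hold stayed firm throughout.

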